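Unlock the code reader from its dock and book in a gauge-block case

ROBOT

A 6-joint arm with a two-finger parallel gripper is mounted at the origin on the work surface. World frame = base frame: x ahead of the robot, y to its left, z up, the work surface at z = 0. Lengths are in m, angles in rad, forces in N, time in s.
With the tool pointing down it reaches from about 0.275 to 0.775 m from the base axis. Payload 14.6 kg.
Tool frame: the origin (TCP) lies at the very end of the fingers, on their centre line; the grasp point (between the pads) lies bot.grip_point_offset behind it (bot.grip_point_offset is the distance from the TCP to the grasp point, in m); z points along the fingers, y is the line along which they close (so a half turn about z gives the same grasp; the last joint's range is limited). The gripper opens to 85 mm and grips with 20 to 120 N. Pads are 22 mm wide; open, the fingers measure 114 mm over their backs; the gripper's body (76 mm by 85 mm) begins 54 mm behind the grasp point. The pads swing forward as they close: fully open they stand 13 mm farther back than shut.
Start: joints at [-1.501, 0.263, -0.048, 1.259, 0, 1.415], TCP at [0.117, -0.512, 0.231] pointing down, gripper open.
Joint ranges: [-2.65, 2.65], [-0.89, 1.7], [-1.18, 1.37], [-2.13, 2.11], [-1.35, 1.29], [-3.14, 3.14]. Speed limits (rad/s): [1.89, 1.89, 2.57, 2.79, 3.14, 3.14].

INTERFACE

Orientations are given as a unit quaternion [w, x, y, z].
In Python, from bench import bot gives the robot as it stands.
- The arm moves only by the tool step_arm, never from a script. Its argument "steps" is one flat list of numbers, 5 for each row, row after row: the shift along the tool's x, y, z in m, then the turn about the tool's z in degrees, then the finger opening in m, from 0 to 0.0854. A call has 1 to 10 rows; each row shifts and turns the commanded pose from where the row before left it, along the tool's axes as they then stand; what a row does not reach is not made up. A row lasts 1/8 s, in which the tool goes at most 62.5 mm and 10.7 degrees, less where a joint would pass 70% of its speed; a pose out of reach is approached as far as the arm can. A call is refused whole if a number of a shift passes 0.0625 or a number of a turn 10.7, either way. A call with a gripper value outside its range is refused whole. The fingers move at their own pace and stop on an object; "squeeze" is the grip in N (left out, the last holds). Time passes only in rows, so rows that do not move let the fingers close. It gives the time, the measured TCP pose, the force, the opening and the grip force at its end, in the units of the state.
- bot.get_state(): the state, without advancing time (a new reading comes with each control period).
- bot.camera(name): name is "scene" or "top" or "wrist"; returns (picture, depth): 400x640x3 uint8, blue, green, red; 400x640 float32, m along the optical axis (not along the pixel's ray), 0 where there is no reading.
- bot.camera_info(name): a dict with "intrinsics" (3x3 intrinsics, pixels), "R" (3x3) and "t" (3): a world point X has camera coordinates R X + t. Camera axes: x right, y down, z forward; pixel columns grow to the right and rows downward; lengths in m; the calibration is good to about 2 mm. A picture is of the moment at which its call begins: read the wrist's pose just before it. camera_info takes no time and is no camera call; for the wrist camera it gives the pose at the moment of the call.
- bot.hand_in(): hands the job in; it is judged then, once.
The state is a dict: "time_s": time; "joints": joint angles; "dq": joint speeds; "joint_torque": joint torques, N m; "position": TCP position; "ee_rot": TCP orientation; "wrist_force": force on the tool from outside, world axes, zero at the start; "wrist_torque": the same for the moment, N m; "finger_gap": finger opening in m; "finger_force": force on a finger pad.
Only numpy, scipy, OpenCV 4.12 (cv2) and the standard library are available. Lean on these libraries where they do the work, as an engineer would, in place of code of your own. Each camera call takes 0.05 s, during which the arm holds its last target. There are 200 camera calls.

TASK

Book in the large wooden case for calibration: press down the release paddle at the tail of the charging dock so that the locked code reader springs up, then lift the reader out. Hold its window squarely over the code strip on the large case's lid, 4 to 10 cm above it and with the wide window lying along the strip, and keep it still there for two seconds. Then lay the reader gently on the rubber mat, right way up and wholly on it, and leave everything else where it stands.

Things in the scene. Friction and masses are not known exactly. Their poses are not given: they have to be found in the camera images.
- reader: Hand-held code reader, grey, about 0.27 kg, 175 mm long, locked in the dock by hooks hidden under its tail and head. Origin on the underside of the handle; x towards the head, z out of its back. Handle: bar 42 mm wide (y), z 0 to 30 mm, x -85 to +35 mm, gripped across its width, balances near x = +8. Head: x +35 to +90, 74 mm wide, z -22 to +32 mm. Laid on a flat surface, its x axis slopes 0.18 rad up
- reader_window (a point): Centre of the reading window, 64 mm wide (y) by 18 mm, in the underside of the reader's head, at (66, 0, -22) mm in the reader's frame and with the same axes; it looks along the reader's -z, and its scan line runs along y
- reader_tail (a point): Lower edge of the reader's tail end, at (-85, 0, 0) mm in the reader's frame, same axes. 42 mm above the table when seated; once unlocked, spring lifters raise the whole reader 14 mm, still level, and it stays there free to be lifted straight up. Laid on a flat surface the reader rests on this edge and the rear lower edge of its head
- dock: Charging dock, black, fixed, 96 mm wide. Origin on the table right under the seated reader's origin; x from the paddle (tail) end to the head end, z up. Base 18 mm high; cheeks beside the handle 62 mm high, 60 mm over their outsides, from x = -66 to -26 mm; well walls round the head 42 mm high, x +40 to +100 mm. Beside the handle from x = -25 to +33 mm there is free room down to the base
- release_paddle (a joint): Angle of the spring-loaded release paddle, rad: 0 at rest, grows as its outer end is pressed down, 0.32 at its stop. The hooks let go at about 0.2; 3 N at the pad starts it and about 10 N takes it to the stop; it springs back when let go
- paddle_pad (a point): Where to press: on the paddle's ribbed grey top, 50 mm wide (dock y), which sticks out 48 mm behind the reader's tail. In the dock's frame at (-111.5, 0, 24) mm at rest; it goes down 12 mm when fully pressed. Axes as the dock's when at rest
- case_large_strip (a point): Centre of the printed code strip, 72 mm long (y) and 32 mm wide (x), in the middle of the large case's lid, z up, axes as the case's; 51 mm above the table
- mat: Black rubber mat, fixed, 200 mm (x) by 280 mm (y), 4 mm thick; origin at the centre of its underside
- case_large: Large wooden gauge-block case with brass corners, 130 (x) by 220 (y) by 50 mm, 1.8 kg, not fixed; origin at the centre of its underside
- case_small: Small wooden case of the same kind, 85 (x) by 150 (y) by 34 mm, with a like code strip on its lid that is not wanted; the two cases may stand in either place; origin at the centre of its underside
- ring_gauge: Bystander: steel setting ring lying flat, 80 mm across, 24 mm high; origin at the centre of its underside
- bottle: Bystander: white bottle, 56 mm across, 130 mm high; origin at the centre of its underside
- plug_gauge: Bystander: plug gauge lying on the table, 140 mm long (x), 30 mm thick; origin on the table near its middle
- micrometer: Bystander: outside micrometer lying flat, 45 mm (x) by 150 mm (y, from -40 to +109), 20 mm high; origin on the table by its frame
- vee_block: Bystander: steel vee block, 60 (x) by 44 by 44 mm, its groove up and along x; origin at the centre of its underside
- setting_block: Bystander: steel block 35 (x) by 100 (y) by 20 mm; origin at the centre of its underside
Mind the look-alikes: they are no part of the job. Leave any purple look-alike of the reader alone.

How it is judged:
On the way, in this order (a step that is already met when the one before it is completed fails the run):
1. the release paddle is pressed until the hooks let go and the reader springs up, the reader still in its dock (value of joint release_paddle above 0.15 rad and distance between reader and dock below 0.07 m and z of reader_tail in the frame of dock above 0.05 m), for 0.05 s.
2. the reader is lifted out clear of the dock, with the paddle back up (z of reader in the frame of dock above 0.095 m and value of joint release_paddle below 0.05 rad), for 0.1 s.
3. the reader's window is held squarely (within 17 degrees) and still over the large case's strip, centred within 18 mm, 25 to 125 mm above it, its width along the strip within 17 degrees, for 1.5 s (z of case_large_strip in the frame of reader_window between -0.125 and -0.025 m and x of case_large_strip in the frame of reader_window between -0.018 and 0.018 m and y of case_large_strip in the frame of reader_window between -0.018 and 0.018 m and angle between the z axis of reader_window and the z axis of case_large_strip, either way round below 0.3 rad and angle between the y axis of reader_window and the y axis of case_large_strip, either way round below 0.3 rad and angle between reader's own z axis and vertical below 0.5 rad and linear speed of reader below 0.02 m/s and angular speed of reader below 0.15 rad/s), for 1.5 s.
At the end, for the whole second after the job is handed in: The reader lies at rest and let go on the mat, right way up (back within 20 degrees of level), its window and its tail both over the mat (5 mm grace), and the release paddle is back up (x of reader_window in the frame of mat between -0.105 and 0.105 m and y of reader_window in the frame of mat between -0.145 and 0.145 m and x of reader_tail in the frame of mat between -0.105 and 0.105 m and y of reader_tail in the frame of mat between -0.145 and 0.145 m and z of reader in the frame of mat below 0.04 m and angle between reader's own z axis and vertical below 0.35 rad and linear speed of reader below 0.02 m/s and value of joint release_paddle below 0.05 rad); the robot touches nothing.
It fails at once if either wooden case is shifted by more than 25 mm (distance of any of case_large, case_small from where it was at the start of the episode above 0.025 m).
It fails at once if another bystander is shifted by more than 25 mm, or the bottle knocked over (distance of any of ring_gauge, bottle, plug_gauge, micrometer, vee_block, setting_block from where it was at the start of the episode above 0.025 m or angle between bottle's own z axis and vertical above 0.5 rad).
It fails at once if the reader is dropped or thrown (moving faster than 0.7 m/s with nothing holding it) (linear speed of reader above 0.7 m/s and contact force between the fingers and reader below 0.2 N).
It also fails if it takes over 64 s, if anything falls off the work surface, if the arm or the gripper's body presses on something with over 40 N, if the wrist force passes 120 N, or if a joint passes its speed limit or range.

## Working session

There is one attempt and no reset: what is moved stays moved. The work goes in short steps, Python scripts to look and compute and a tool call to move; the robot and the scene stay as the last step left them, time stands still between calls to the robot, and variables do not carry over. Pictures are saved under pics/ and viewed, at most 10 in all, crops included, and the job is handed in when it is done.

Besides the shell and the picture viewer there is one more tool, called after "Emit:" as name(argument=value, ...) on one line, values as JSON. step_arm: Moves the arm, as the interface text tells. Its arguments: {"type":"object","properties":{"steps":{"type":"array"},"squeeze":{"type":"number"}},"required":["steps"]}

```bash
ls; mkdir -p pics; python3 - <<'E'
from bench import bot
import cv2,numpy as np
print(bot.grip_point_offset, bot.get_state())
for n in("top","scene"):
    p,d=bot.camera(n); cv2.imwrite(f"pics/{n}0.png",p); np.savez(f"{n}0.npz",p=p,d=d); i=bot.camera_info(n); print(n,i)
E
```

```text
pics
0.0187 {'time_s': 0.0, 'joints': array([-1.50129577e+00,  2.63516035e-01, -4.89522980e-02,  1.25940136e+00,
       -3.03988408e-07,  1.41548238e+00]), 'dq': array([ 4.26302260e-04,  8.34618375e-04,  2.83673619e-04, -3.03779479e-04,
        6.91999793e-07,  1.46382081e-03]), 'joint_torque': array([ 3.38200407e-03, -6.37606502e+01,  3.84569263e+01,  1.35554504e-02,
       -3.20390988e-06, -1.01824750e-05]), 'position': array([ 0.11700366, -0.5115051 ,  0.23082303]), 'ee_rot': array([-5.36197687e-04,  9.93688811e-01,  1.12170666e-01,  2.28684654e-05]), 'wrist_force': array([ 0.35320623, -0.00066425, -0.55715346]), 'wrist_torque': array([ 0.0163439 ,  0.00664701, -0.04096057]), 'finger_force': 0.0, 'finger_gap': 0.0856033691999064}
top {'intrinsics': array([[420.24151653,   0.        , 314.97678709],
       [  0.        , 420.24151653, 194.18111076],
       [  0.        ,   0.        ,   1.        ]]), 'R': array([[-0.01166203, -0.99988132, -0.01006706],
       [-0.99684234,  0.01241623, -0.07842946],
       [ 0.07854515,  0.00912062, -0.99686883]]), 't': array([-0.05332508,  0.51021868,  1.26225462])}
scene {'intrinsics': array([[415.59751493,   0.        , 316.82835535],
       [  0.        , 415.59751493, 192.79961179],
       [  0.        ,   0.        ,   1.        ]]), 'R': array([[ 0.40608015,  0.91383681, -0.00109003],
       [ 0.61954721, -0.2761836 , -0.73476791],
       [-0.67175901,  0.29769934, -0.67831772]]), 't': array([-0.14220309, -0.30103592,  1.69804237])}
```

View pics/top0.png

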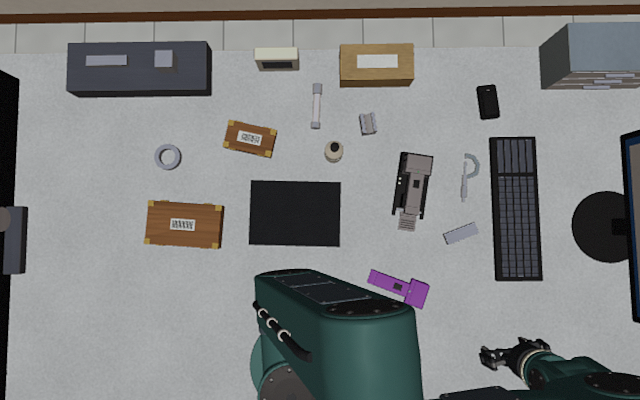

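View pics/scene0.png

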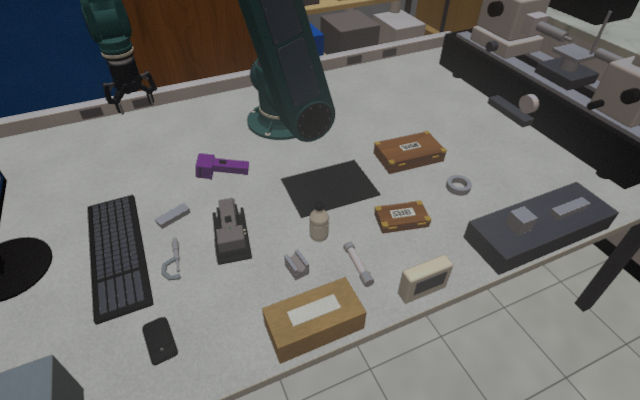

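The top view shows the dock at (413,190), with its head end at the top (415,160) and the paddle at (407,224). The large case is at (184,224) with its strip at (182,225), the mat spans (250–340, 181–246), and the purple look-alike is at (400,288).

```bash
cat > h.py <<'E'
import numpy as np,cv2
from bench import bot
def cloud(d,i):
    K,R,t=i["intrinsics"],i["R"],i["t"]
    v,u=np.mgrid[:d.shape[0],:d.shape[1]]
    c=np.stack([(u-K[0,2])/K[0,0]*d,(v-K[1,2])/K[1,1]*d,d],-1)
    return (c-t)@R
def ray(uv,z,i):
    K,R,t=i["intrinsics"],i["R"],i["t"]
    uv=np.atleast_2d(np.array(uv,float))
    r=np.c_[(uv-K[:2,2])/K[0,0],np.ones(len(uv))]@R; o=-R.T@t
    return o+r*((z-o[2])/r[:,2])[:,None]
def rect(m,z,i):
    "largest blob of mask -> world centre, long dir angle(deg), sizes"
    cs,_=cv2.findContours(m.astype(np.uint8),cv2.RETR_EXTERNAL,cv2.CHAIN_APPROX_NONE)
    c=max(cs,key=cv2.contourArea)[:,0]
    P=ray(c,z,i)[:,:2].astype(np.float32)
    r=cv2.minAreaRect(P*1000)
    b=cv2.boxPoints(r); e=b[1]-b[0],b[2]-b[1]; L=max(e,key=np.linalg.norm)
    return np.array(r[0])/1000,np.degrees(np.arctan2(L[1],L[0])),sorted(map(np.linalg.norm,e)),c.mean(0)
E
python3 - <<'E'
from h import *
i=bot.camera_info("top"); f=np.load("top0.npz"); p,d=f["p"],f["d"]; X=cloud(d,i); g=p.astype(int); s=g.max(2)-g.min(2); b=g.mean(2)
W=lambda u0,u1,v0,v1:(lambda m:(m.__setitem__((slice(v0,v1),slice(u0,u1)),1),m.astype(bool))[1])(np.zeros((400,640)))
print("z table",np.median(X[300:340,100:200,2]))
dk=W(385,445,145,240)
print("mat",rect(W(240,350,170,255)&(b<60),.004,i))
print("case",rect(W(135,235,190,260)&(s>35),.05,i))
print("strip",rect(W(150,215,205,245)&(s<35)&(b>120),.051,i))
print("small",rect(W(215,285,110,165)&(s>35),.034,i))
print("reader top",rect(dk&(X[...,2]>.066)&(b>70),.073,i), rect(dk&(X[...,2]>.064),.073,i))
print("paddle",rect(W(390,425,200,240)&(b>90)&(b<170)&(X[...,2]>.012)&(X[...,2]<.035),.024,i))
q=cv2.resize(p[140:245,370:450],None,fx=5.5,fy=5.5,interpolation=cv2.INTER_CUBIC)
z=np.clip(X[140:245,370:450,2]*2500,0,255).astype(np.uint8)
z=cv2.resize(cv2.cvtColor(z,cv2.COLOR_GRAY2BGR),(q.shape[1],q.shape[0]),interpolation=cv2.INTER_NEAREST)
cv2.imwrite("pics/dock.png",np.hstack([q,z])[:600,:800])
E
```

```text
z table 0.001584496844907102
mat (array([0.45415619, 0.0044236 ]), np.float32(87.968414), [np.float32(196.91943), np.float32(276.2854)], array([294.64026403, 213.04950495]))
case (array([0.42354407, 0.33135135]), np.float32(85.223724), [np.float32(133.97255), np.float32(227.62375)], array([184.11618257, 223.87551867]))
strip (array([0.42329498, 0.33584921]), np.float32(85.55295), [np.float32(34.03214), np.float32(74.00637)], array([182.19402985, 224.05970149]))
small (array([0.68260828, 0.13894415]), np.float32(76.7096), [np.float32(89.85116), np.float32(152.20815)], array([249.65986395, 138.21088435]))
reader top (array([ 0.5301731 , -0.35394318]), np.float32(-9.661996), [np.float32(72.27523), np.float32(174.62141)], array([415.54375, 182.20625])) (array([ 0.53026337, -0.35144873]), np.float32(-10.378812), [np.float32(75.46535), np.float32(175.21155)], array([415.25443787, 183.4260355 ]))
paddle (array([ 0.42278247, -0.33384479]), np.float32(-9.836793), [np.float32(51.066315), np.float32(53.303234)], array([405.984375, 221.71875 ]))
```

View pics/dock.png

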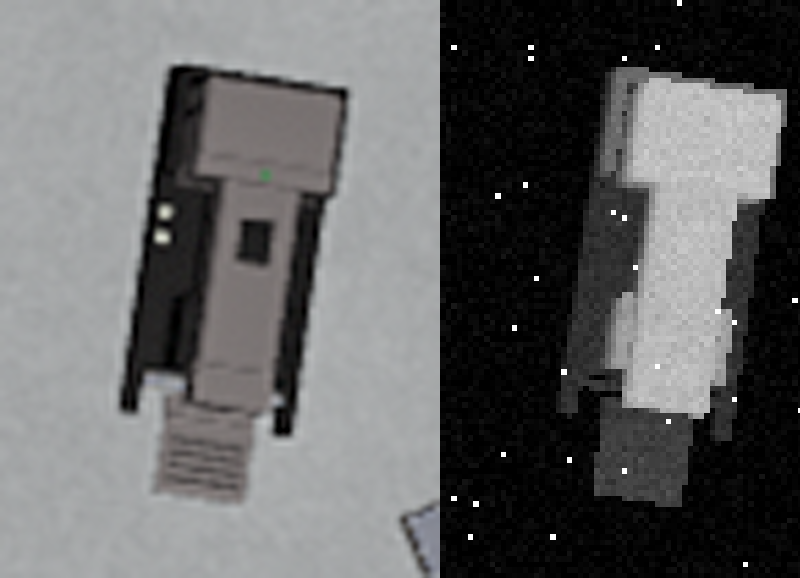

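The crop shows the reader's head at the top (270,130) and the handle running down to (235,400), with the ribbed paddle below it at (205,450). The dock's x axis is about -10° in world. I'll press with one half-open finger, so the gripper body stays clear of the reader when it springs up.

Emit:
step_arm(steps=[0, 0, 0, -9.6, 0.03, 0, 0, 0, -9.6, 0.03, 0, 0, 0, -9.6, 0.03, 0, 0, 0, -9.6, 0.03, 0, 0, 0, -9.6, 0.03, 0, 0, 0, -9.6, 0.03, 0, 0, 0, -9.5, 0.03])

```text
time_s: 0.98
position: [0.117, -0.5116, 0.231]
ee_rot: [-0.0, 0.764, 0.645, 0.0]
wrist_force: [-0.1, -0.2, -0.7]
finger_gap: 0.0298
finger_force: 0.0
```

Emit:
step_arm(steps=[0.0285, 0.0297, 0, 0, 0.03, 0.0285, 0.0297, 0, 0, 0.03, 0.0285, 0.0297, 0, 0, 0.03, 0.0285, 0.0297, 0, 0, 0.03, 0.0285, 0.0297, 0, 0, 0.03, 0.0285, 0.0297, 0, 0, 0.03, 0.0285, 0.0297, 0, 0, 0.03, 0.0285, 0.0297, 0, 0, 0.03, 0, 0, 0, 0, 0.03, 0, 0, 0, 0, 0.03])

```text
time_s: 2.22
position: [0.3904, -0.3286, 0.2311]
ee_rot: [-0.0, 0.766, 0.643, -0.0]
wrist_force: [-0.9, -0.4, -0.0]
finger_gap: 0.0298
finger_force: 0.0
```

```bash
python3 - <<'E'
from h import *
i=bot.camera_info("wrist"); p,d=bot.camera("wrist"); X=cloud(d,i)
K,R,t=i["intrinsics"],i["R"],i["t"]
def pj(P):
    c=R@np.array(P)+t; return tuple(int(x) for x in (K@c/c[2])[:2])
for P in [(.5277,-.3526,.072),(.4179,-.3334,.024),(.4138,-.3325,.024),(.3904,-.3286,.024)]:
    print(P,pj(P)); cv2.circle(p,pj(P),4,(0,0,255),1)
g=p.astype(int).mean(2)
m=(X[...,2]>.015)&(X[...,2]<.034)&(X[...,0]>.37)&(X[...,0]<.47)&(abs(X[...,1]+.334)<.05)&(g>80)
print("paddle",rect(m,.024,i))
m=(X[...,2]>.063)&(X[...,2]<.085)&(X[...,0]>.41)&(abs(X[...,1]+.35)<.08)
print("reader",rect(m,.073,i),np.median(X[m][:,2]))
cv2.imwrite("pics/w1.png",p)
E
```

```text
(0.5277, -0.3526, 0.072) (447, 177)
(0.4179, -0.3334, 0.024) (344, 168)
(0.4138, -0.3325, 0.024) (340, 168)
(0.3904, -0.3286, 0.024) (322, 168)
paddle (array([ 0.42232617, -0.33707538]), np.float32(-9.974306), [np.float32(49.66899), np.float32(54.13952)], array([348.32298137, 169.70807453]))
reader (array([ 0.52804956, -0.35514789]), np.float32(-9.936393), [np.float32(75.78999), np.float32(174.90623)], array([454.70560748, 179.02803738])) 0.07238631943237964
```

View pics/w1.png

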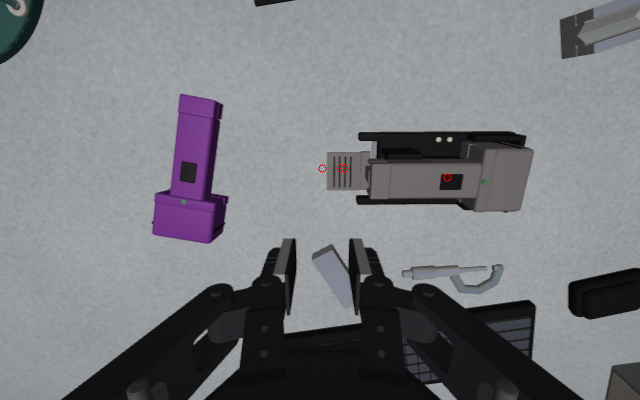

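The wrist view confirms it: paddle centre at (348,170), reader at (450,178), and the purple look-alike at (190,170) well clear. Now I'll descend and press.

Emit:
step_arm(steps=[0, 0, 0.04, 0, 0.03, 0, 0, 0.04, 0, 0.03, 0, 0, 0.04, 0, 0.03, 0, 0, 0.04, 0, 0.03, 0, 0, 0.03, 0, 0.03, 0, 0, 0.006, 0, 0.03, 0, 0, 0, 0, 0.03, 0, 0, 0.005, 0, 0.03, 0, 0, 0.003, 0, 0.03, 0, 0, 0, 0, 0.03])

```text
time_s: 3.52
position: [0.3907, -0.3286, 0.0274]
ee_rot: [0.0, 0.766, 0.643, -0.0]
wrist_force: [0.2, 0.4, 0.1]
finger_gap: 0.0298
finger_force: 0.0
```

Emit:
step_arm(steps=[0, 0, 0.003, 0, 0.03, 0, 0, 0.003, 0, 0.03, 0, 0, 0.002, 0, 0.03, 0, 0, 0, 0, 0.03])

```text
time_s: 4.03
position: [0.3906, -0.3286, 0.0192]
ee_rot: [-0.0, 0.766, 0.643, -0.0]
wrist_force: [-1.9, 0.0, 3.7]
finger_gap: 0.0297
finger_force: 1.5
```

Emit:
step_arm(steps=[0, 0, 0.003, 0, 0.03, 0, 0, 0.003, 0, 0.03, 0, 0, 0.003, 0, 0.03, 0, 0, 0.002, 0, 0.03, 0, 0, 0, 0, 0.03])

```text
time_s: 4.65
position: [0.3911, -0.3289, 0.0088]
ee_rot: [0.001, 0.766, 0.643, 0.0]
wrist_force: [-3.1, 1.4, 14.4]
finger_gap: 0.03
finger_force: 5.2
```

```bash
python3 - <<'E'
from h import *
i=bot.camera_info("scene"); p,d=bot.camera("scene"); X=cloud(d,i)
m=(abs(X[...,0]-.55)<.04)&(abs(X[...,1]+.357)<.03)&(X[...,2]>.06)&(X[...,2]<.11)
print(np.percentile(X[m][:,2],[10,50,90]), bot.get_state()["wrist_force"])
f=np.load("scene0.npz");X=cloud(f["d"],i)
m=(abs(X[...,0]-.55)<.04)&(abs(X[...,1]+.357)<.03)&(X[...,2]>.06)&(X[...,2]<.11)
print(np.percentile(X[m][:,2],[10,50,90]))
E
```

```text
[0.07879195 0.08249443 0.08614475] [-2.2547324   1.8446558  13.46893586]
[0.07039516 0.07318283 0.07515185]
```

Emit:
step_arm(steps=[0, 0, 0, 0, 0.03, 0, 0, 0, 0, 0.03, 0, 0, 0, 0, 0.03])

```text
time_s: 5.08
position: [0.3911, -0.3289, 0.0089]
ee_rot: [0.001, 0.766, 0.643, 0.0]
wrist_force: [-2.4, 1.6, 13.8]
finger_gap: 0.03
finger_force: 5.0
```

```bash
python3 - <<'E'
from h import *
i=bot.camera_info("scene"); p,d=bot.camera("scene"); X=cloud(d,i)
c=np.array([.5265,-.3537]);a=np.radians(-10);D=np.array([np.cos(a),np.sin(a)]);N=np.array([-D[1],D[0]])
q=X[...,:2]-c; lx=q@D; ly=q@N
for dd in (np.load("scene0.npz")["d"],d):
    X=cloud(dd,i); q=X[...,:2]-c; lx=q@D; ly=q@N
    for x in (-70,-40,-10,20,50,80):
        m=(abs(lx-x/1e3)<.012)&(abs(ly)<.012)&(X[...,2]>.05); print(x,m.sum(),np.round(np.median(X[m][:,2]),4))
E
```

```text
-70 45 0.0715
-40 47 0.0712
-10 44 0.0728
20 53 0.0727
50 52 0.0741
80 103 0.0721
-70 646 0.344
-40 42 0.0771
-10 43 0.0798
20 53 0.0812
50 52 0.0846
80 106 0.0839
```

```bash
python3 - <<'E'
from h import *
i=bot.camera_info("scene"); p,d=bot.camera("scene")
K,R,t=i["intrinsics"],i["R"],i["t"]; c=R@np.array([.44,-.335,.06])+t; u,v=(K@c/c[2])[:2].astype(int); print(u,v)
cv2.imwrite("pics/s1.png",cv2.resize(p[v-65:v+55,u-80:u+80],None,fx=5,fy=5,interpolation=cv2.INTER_CUBIC))
E
```

```text
228 199
```

View pics/s1.png

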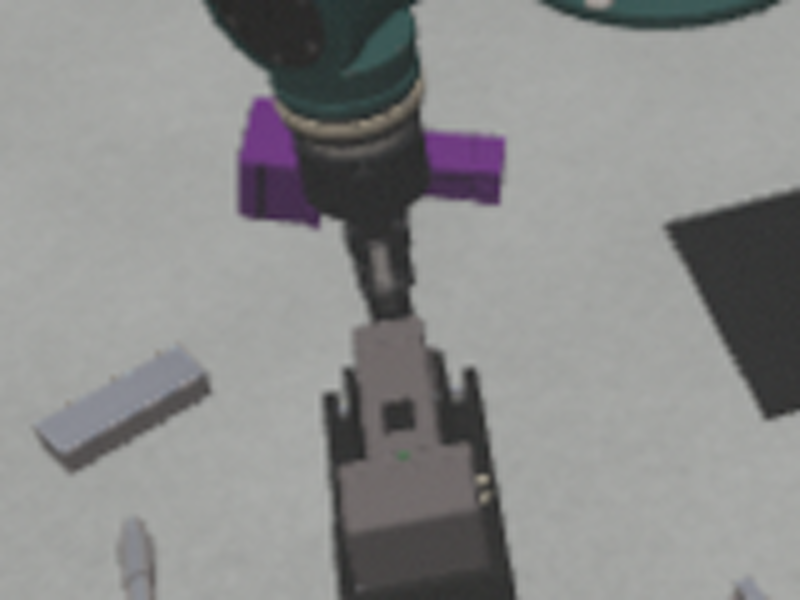

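The scene view shows the gripper linkage at (390,300) resting against the reader's tail end at (390,320), so the reader is tilted with only its head up. I'll slide outward along the paddle while keeping it pressed.

Emit:
step_arm(steps=[0, -0.002, 0.001, 0, 0.03, 0, -0.002, 0.001, 0, 0.03, 0, -0.002, 0.001, 0, 0.03, 0, -0.002, 0.0005, 0, 0.03, 0, -0.002, 0.0005, 0, 0.03, 0, 0, 0, 0, 0.03, 0, 0, 0, 0, 0.03])

```text
time_s: 6.05
position: [0.3825, -0.3284, 0.0055]
ee_rot: [0.002, 0.766, 0.643, 0.001]
wrist_force: [2.8, -0.7, 17.0]
finger_gap: 0.0299
finger_force: 7.9
```

```bash
cat >> h.py <<'E'
def prof(o=(.5265,-.3537),ang=-10,lo=.05,hi=.2,name="scene",xs=(-75,-60,-40,-10,20,50,80)):
    i=bot.camera_info(name); p,d=bot.camera(name); X=cloud(d,i)
    a=np.radians(ang);D=np.array([np.cos(a),np.sin(a)]);N=np.array([-D[1],D[0]])
    q=X[...,:2]-np.array(o); lx=q@D; ly=q@N
    for x in xs:
        m=(abs(lx-x/1e3)<.012)&(abs(ly)<.012)&(X[...,2]>lo)&(X[...,2]<hi); print(x,m.sum(),np.round(np.median(X[m][:,2]),4))
    return p,X
E
python3 -c "
from h import *
prof()"
```

```text
-75 69 0.0897
-60 41 0.0853
-40 46 0.0848
-10 48 0.0863
20 58 0.0862
50 55 0.0872
80 84 0.0862
```

All profile points now read about 86 mm, so the reader is level and sprung up. Next I'll back off, rise, turn a quarter and open the fingers.

Emit:
step_arm(steps=[0, 0, -0.004, 0, 0.03, 0, -0.002, -0.008, 0, 0.03, 0, -0.004, -0.012, 0, 0.03, 0, 0, -0.03, 0, 0.03, 0, 0, -0.04, 0, 0.03, 0, 0, -0.04, 0, 0.03, 0, 0, -0.04, 0, 0.03, 0, 0, 0, -10, 0.0854, 0, 0, 0, -10, 0.0854, 0, 0, 0, -10, 0.0854])

```text
time_s: 7.35
position: [0.3743, -0.3253, 0.1786]
ee_rot: [-0.0, 0.571, 0.821, 0.0]
wrist_force: [0.1, 0.0, -0.4]
finger_gap: 0.0821
finger_force: 0.0
```

Emit:
step_arm(steps=[0, 0, 0, -10, 0.0854, 0, 0, 0, -10, 0.0854, 0, 0, 0, -10, 0.0854, 0, 0, 0, -10, 0.0854, 0, 0, 0, -10, 0.0854, 0, 0, 0, -10, 0.0854, 0, 0, 0, 0, 0.0854])

```text
time_s: 8.22
position: [0.3744, -0.3255, 0.1785]
ee_rot: [-0.0, 0.088, 0.996, 0.0]
wrist_force: [0.8, -0.3, -0.2]
finger_gap: 0.0852
finger_force: 0.0
```

```bash
python3 -c "
from h import *
s=bot.get_state();print(s['joints'],s['position'])
p,X=prof()
i=bot.camera_info('wrist'); p,d=bot.camera('wrist'); X=cloud(d,i)
m=(X[...,2]>.078)&(X[...,2]<.1)&(X[...,0]>.41)&(X[...,0]<.65)&(abs(X[...,1]+.35)<.08)
print('reader',rect(m,.087,i),np.median(X[m][:,2]))
mm=m&(X[...,0]>.46)&(X[...,0]<.54)
P=X[mm]; print('handle',rect(mm,.086,i))
m=(X[...,2]>.012)&(X[...,2]<.04)&(X[...,0]<.44)&(X[...,0]>.37)&(abs(X[...,1]+.335)<.024);print('paddle z',np.median(X[m][:,2]),m.sum())
"
```

```text
[-8.79926430e-01  2.37574295e-01 -2.30303056e-01  1.10353606e+00
 -1.70749870e-05 -7.03912659e-01] [ 0.37444149 -0.32545729  0.17848586]
-75 39 0.0849
-60 44 0.0853
-40 47 0.0852
-10 47 0.086
20 58 0.086
50 55 0.0874
80 76 0.0865
reader (array([ 0.48810266, -0.34952985]), np.float32(-9.432531), [np.float32(41.06963), np.float32(98.973976)], array([319.76651982, 303.3215859 ])) 0.08520704845448701
handle (array([ 0.49744516, -0.35107712]), np.float32(-9.564758), [np.float32(41.165836), np.float32(82.13701)], array([320.57731959, 311.7371134 ]))
paddle z 0.023407533871295166 1479
```

Emit:
step_arm(steps=[-0.04, -0.0007, 0, 0, 0.0854, -0.04, -0.0007, 0, 0, 0.0854, -0.04, -0.0007, 0, 0, 0.0854, -0.0405, -0.0007, 0, 0, 0.0854, 0, 0, 0.02, 0, 0.0854, 0, 0, 0.02, 0, 0.0854, 0, 0, 0, 0, 0.0854])

```text
time_s: 9.2
position: [0.5318, -0.3559, 0.1371]
ee_rot: [-0.001, 0.089, 0.996, 0.001]
wrist_force: [-0.2, 0.2, 0.4]
finger_gap: 0.0855
finger_force: 0.0
```

```bash
python3 -c "
from h import *
i=bot.camera_info('wrist'); p,d=bot.camera('wrist')
K,R,t=i['intrinsics'],i['R'],i['t']
s=bot.get_state();print(s['position'])
for P in [(*s['position'][:2],.086),(.4423,-.339,.086),(.561,-.358,.086)]:
    c=R@np.array(P)+t; u=(K@c/c[2])[:2]; print(u); cv2.circle(p,tuple(int(a) for a in u),4,(0,0,255),1)
cv2.imwrite('pics/w2.png',p)
"
```

```text
[ 0.53215145 -0.35625641  0.13824044]
[323.16858788 218.31063236]
[325.11406117  87.36653526]
[327.44062823 252.21434818]
```

View pics/w2.png

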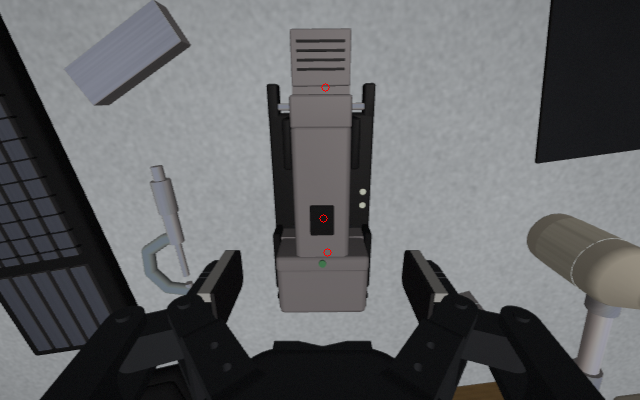

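The close view shows the handle centred at u≈322, the tail edge at v≈95 and the head's rear edge at v≈257. The grip point should therefore go about 4 mm further towards the head. Then I'll descend and grip.

Emit:
step_arm(steps=[-0.004, 0.001, 0.02, 0, 0.0854, 0, 0, 0.02, 0, 0.0854, 0, 0, 0.02, 0, 0.0854, 0, 0, 0.016, 0, 0.0854, 0, 0, 0.009, 0, 0.0854, 0, 0, 0, 0, 0.0854, 0, 0, 0, 0, 0.03, 0, 0, 0, 0, 0.03, 0, 0, 0, 0, 0.03, 0, 0, 0, 0, 0.03], squeeze=45)

```text
time_s: 10.5
position: [0.5368, -0.3564, 0.0536]
ee_rot: [0.0, 0.087, 0.996, -0.0]
wrist_force: [0.3, -0.4, 2.3]
finger_gap: 0.0412
finger_force: 50.7
```

Emit:
step_arm(steps=[0, 0, 0, 0, 0.03, 0, 0, 0, 0, 0.03, 0, 0, 0, 0, 0.03])

```text
time_s: 10.88
position: [0.5368, -0.3564, 0.0534]
ee_rot: [0.0, 0.087, 0.996, -0.0]
wrist_force: [1.2, -1.4, 1.6]
finger_gap: 0.0413
finger_force: 50.8
```

Emit:
step_arm(steps=[0, 0, -0.006, 0, 0.03, 0, 0, -0.01, 0, 0.03, 0, 0, -0.015, 0, 0.03, 0, 0, -0.02, 0, 0.03, 0, 0, -0.02, 0, 0.03, 0, 0, -0.02, 0, 0.03, 0, 0, -0.01, 0, 0.03, 0, 0, 0, 0, 0.03, 0, 0, 0, 0, 0.03])

```text
time_s: 12.0
position: [0.5363, -0.356, 0.1536]
ee_rot: [-0.0, 0.087, 0.996, 0.0]
wrist_force: [0.0, 0.6, -3.0]
finger_gap: 0.0416
finger_force: 50.2
```

```bash
python3 - <<'E'
from h import *
p,X=prof(o=(.5300,-.3555),lo=.1,hi=.3)
E
```

```text
-75 0 nan
-60 0 nan
-40 13 0.1847
-10 46 0.1859
20 161 0.236
50 118 0.1889
80 187 0.1719
  return _methods._mean(a, axis=axis, dtype=dtype,
  ret = ret.dtype.type(ret / rcount)
```

The reader is held and level. Now I'll carry it to the large case.

Emit:
step_arm(steps=[0, 0, 0, -5.5, 0.03, 0.0056, 0.017, 0, 0, 0.03, 0.01125, 0.034, 0, 0, 0.03, 0.01125, 0.034, 0, 0, 0.03, 0.01125, 0.034, 0, 0, 0.03, 0.01125, 0.034, 0, 0, 0.03, 0.01125, 0.034, 0, 0, 0.03, 0.01125, 0.034, 0, 0, 0.03, 0.01125, 0.034, 0, 0, 0.03, 0.01125, 0.034, 0, 0, 0.03])

```text
time_s: 13.3
position: [0.4634, -0.0594, 0.1539]
ee_rot: [-0.0, 0.039, 0.999, 0.0]
wrist_force: [0.8, -0.1, -2.6]
finger_gap: 0.0412
finger_force: 50.1
```

Emit:
step_arm(steps=[0.01125, 0.034, 0, 0, 0.03, 0.01125, 0.034, 0, 0, 0.03, 0.01125, 0.034, 0, 0, 0.03, 0.01125, 0.034, 0, 0, 0.03, 0.01125, 0.034, 0, 0, 0.03, 0.01125, 0.034, 0, 0, 0.03, 0.01125, 0.034, 0, 0, 0.03, 0.01125, 0.034, 0, 0, 0.03, 0.0056, 0.017, 0, 0, 0.03, 0, 0, 0, 0, 0.03])

```text
time_s: 14.55
position: [0.3909, 0.2357, 0.1538]
ee_rot: [-0.0, 0.038, 0.999, -0.0]
wrist_force: [-0.0, -0.3, -2.0]
finger_gap: 0.0416
finger_force: 50.2
```

Emit:
step_arm(steps=[0.009, 0.028, 0, 0, 0.03, 0.011, 0.034, 0, 0, 0.03, 0.009, 0.028, 0, 0, 0.03, 0.0045, 0.0123, 0, 0, 0.03, 0, 0, 0.01, 0, 0.03, 0, 0, 0.01, 0, 0.03, 0, 0, 0, 0, 0.03, 0, 0, 0, 0, 0.03, 0, 0, 0, 0, 0.03])

```text
time_s: 15.68
position: [0.3664, 0.3396, 0.1346]
ee_rot: [0.0, 0.04, 0.999, 0.0]
wrist_force: [-0.2, 0.1, -3.5]
finger_gap: 0.041
finger_force: 50.1
```

```bash
python3 - <<'E'
from h import *
print(bot.get_state()["position"])
A=[]
for n in ("top","scene","wrist"):
    i=bot.camera_info(n); p,d=bot.camera(n); X=cloud(d,i)
    m=(X[...,2]>.158)&(X[...,2]<.178)&(X[...,0]>.40)&(X[...,0]<.5)&(abs(X[...,1]-.336)<.06)
    if m.sum()>20: print(n,m.sum(),rect(m,.168,i),np.median(X[m][:,2]), X[m].min(0),X[m].max(0))
    A.append(cv2.resize(p if n=="wrist" else p[150:300,110:350] if n=="top" else p[80:230,320:560],(400,250)))
cv2.imwrite("pics/over.png",np.vstack([np.hstack(A[:2]),np.hstack([A[2],A[2]*0])]))
E
```

```text
[0.36644836 0.33957478 0.1345502 ]
top 530 (array([0.42523566, 0.33615915]), np.float32(86.26291), [np.float32(51.4723), np.float32(76.868225)], array([167.80898876, 222.98876404])) 0.16996089241303017 [0.40039892 0.2985556  0.15991058] [0.45235259 0.3755568  0.17593981]
scene 218 (array([0.43049274, 0.32577792]), np.float32(85.21193), [np.float32(60.852924), np.float32(78.298325)], array([415.66037736, 118.86792453])) 0.16634391761293044 [0.40007041 0.29197225 0.15809388] [0.45130511 0.36932203 0.17127771]
```

View pics/over.png

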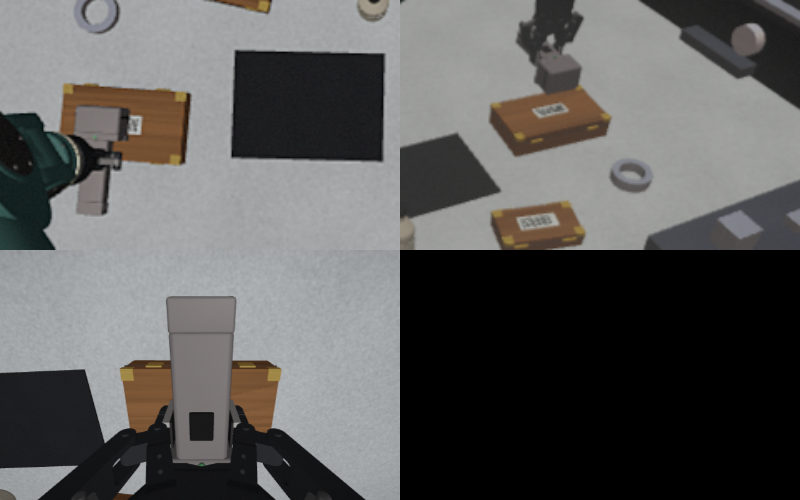

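The views show the reader's head (top view, 100,122) over the large case. The window is about 3–4 mm past the strip centre and level, so I'll correct that and hold.

Emit:
step_arm(steps=[0.003, 0, 0, 0, 0.03, 0, 0, 0, 0, 0.03, 0, 0, 0, 0, 0.03, 0, 0, 0, 0, 0.03, 0, 0, 0, 0, 0.03, 0, 0, 0, 0, 0.03, 0, 0, 0, 0, 0.03, 0, 0, 0, 0, 0.03, 0, 0, 0, 0, 0.03, 0, 0, 0, 0, 0.03])

```text
time_s: 17.08
position: [0.3632, 0.3399, 0.1343]
ee_rot: [-0.0, 0.039, 0.999, -0.0]
wrist_force: [0.1, 0.0, -2.9]
finger_gap: 0.0415
finger_force: 50.1
```

Emit:
step_arm(steps=[0, 0, 0, 0, 0.03, 0, 0, 0, 0, 0.03, 0, 0, 0, 0, 0.03, 0, 0, 0, 0, 0.03, 0, 0, 0, 0, 0.03, 0, 0, 0, 0, 0.03, 0, 0, 0, 0, 0.03, 0, 0, 0, 0, 0.03, 0, 0, 0, 0, 0.03, 0, 0, 0, 0, 0.03])

```text
time_s: 18.32
position: [0.3632, 0.3399, 0.1343]
ee_rot: [0.0, 0.039, 0.999, -0.0]
wrist_force: [0.3, 0.7, -3.3]
finger_gap: 0.0416
finger_force: 50.1
```

Emit:
step_arm(steps=[0, 0, -0.015, 0, 0.03, -0.0117, -0.0332, 0, 0, 0.03, -0.0117, -0.0332, 0, 0, 0.03, -0.0117, -0.0332, 0, 0, 0.03, -0.0117, -0.0332, 0, 0, 0.03, -0.0117, -0.0332, 0, 0, 0.03, -0.0117, -0.0332, 0, 0, 0.03, -0.0117, -0.0332, 0, 0, 0.03, -0.0117, -0.0332, 0, 0, 0.03, -0.0117, -0.0332, 0, 0, 0.03])

```text
time_s: 19.58
position: [0.4449, 0.0326, 0.1494]
ee_rot: [0.0, 0.039, 0.999, -0.0]
wrist_force: [0.4, 0.3, -2.8]
finger_gap: 0.041
finger_force: 50.2
```

Emit:
step_arm(steps=[-0.0117, -0.0332, 0, 0, 0.03, 0, 0, 0, 9.7, 0.03, 0, 0, 0, 9.7, 0.03, 0, 0, 0, 9.7, 0.03, 0, 0, 0, 9.7, 0.03, 0, 0, 0, 9.7, 0.03, 0, 0, 0, 9.7, 0.03, 0, 0, 0, 9.7, 0.03, 0, 0, 0, 9.7, 0.03, 0, 0, 0, 9.7, 0.03])

```text
time_s: 20.82
position: [0.4537, -0.0003, 0.1493]
ee_rot: [0.0, 0.72, 0.694, 0.0]
wrist_force: [0.1, 0.3, -2.6]
finger_gap: 0.0416
finger_force: 50.2
```

Emit:
step_arm(steps=[0, 0, 0.025, 0, 0.03, 0, 0, 0.03, 0, 0.03, 0, 0, 0.03, 0, 0.03, 0, 0, 0.02, 0, 0.03, 0, 0, 0.012, 0, 0.03, 0, 0, 0, 0, 0.03, 0, 0, 0.003, 0, 0.03, 0, 0, 0.002, 0, 0.03, 0, 0, 0, 0, 0.03])

```text
time_s: 21.95
position: [0.4538, -0.0003, 0.0275]
ee_rot: [0.0, 0.718, 0.696, 0.0]
wrist_force: [-0.0, 0.1, -2.8]
finger_gap: 0.0412
finger_force: 50.1
```

Emit:
step_arm(steps=[0, 0, 0.0015, 0, 0.03, 0, 0, 0.0015, 0, 0.03, 0, 0, 0.0015, 0, 0.03, 0, 0, 0.001, 0, 0.03, 0, 0, 0, 0, 0.03], squeeze=20)

```text
time_s: 22.58
position: [0.4541, 0.0006, 0.0228]
ee_rot: [-0.0, 0.718, 0.696, 0.001]
wrist_force: [-4.4, 10.2, 23.3]
finger_gap: 0.0411
finger_force: 54.1
```

Emit:
step_arm(steps=[0, 0, -0.001, 0, 0.0405, 0, 0, 0, 0, 0.0405], squeeze=20)

```text
time_s: 22.82
position: [0.4538, -0.0002, 0.0229]
ee_rot: [0.0, 0.718, 0.696, 0.0]
wrist_force: [-1.1, 3.3, 4.0]
finger_gap: 0.0415
finger_force: 51.7
```

Emit:
step_arm(steps=[0, 0, 0, 0, 0.0415, 0, 0, 0, 0, 0.0415], squeeze=20)

```text
time_s: 23.08
position: [0.4538, -0.0003, 0.0228]
ee_rot: [0.0, 0.718, 0.696, 0.0]
wrist_force: [-0.6, 2.1, 3.9]
finger_gap: 0.0417
finger_force: 30.3
```

Emit:
step_arm(steps=[0, 0, 0, 0, 0.0418, 0, 0, 0, 0, 0.0418])

```text
time_s: 23.32
position: [0.4538, -0.0003, 0.0228]
ee_rot: [0.0, 0.718, 0.696, 0.0]
wrist_force: [0.3, 2.2, 3.7]
finger_gap: 0.0412
finger_force: 12.2
```

Emit:
step_arm(steps=[0, 0, 0.001, 0, 0.0418, 0, 0, 0.001, 0, 0.0418, 0, 0, 0, 0, 0.0418])

```text
time_s: 23.7
position: [0.4539, 0.0, 0.021]
ee_rot: [-0.0, 0.718, 0.696, 0.0]
wrist_force: [-0.6, 4.1, 5.8]
finger_gap: 0.0416
finger_force: 12.7
```

Force is only about 6 N at 2 mm lower, so the reader is pivoting in the pads. Continuing.

Emit:
step_arm(steps=[0, 0, 0.001, 0, 0.0418, 0, 0, 0.001, 0, 0.0418, 0, 0, 0.001, 0, 0.0418, 0, 0, 0, 0, 0.0418])

```text
time_s: 24.2
position: [0.454, -0.0001, 0.018]
ee_rot: [0.0, 0.718, 0.696, 0.0]
wrist_force: [1.6, 4.3, 6.4]
finger_gap: 0.0415
finger_force: 13.1
```

```bash
python3 - <<'E'
from h import *
prof(o=(.4541,.006),ang=-92,lo=.012,hi=.09,name="scene")
prof(o=(.4541,.006),ang=-92,lo=.012,hi=.09,name="top",xs=(-75,-60,-40,50,80))
E
```

```text
-75 24 0.0396
-60 33 0.0424
-40 24 0.0437
-10 1 0.052
20 25 0.0531
50 34 0.0584
80 50 0.0613
-75 0 nan
-60 0 nan
-40 0 nan
50 7 0.0622
80 56 0.0645
  return _methods._mean(a, axis=axis, dtype=dtype,
  ret = ret.dtype.type(ret / rcount)
```

The slope is about 0.14 rad, with the tail a few millimetres above the mat. I'll release gently and rise.

Emit:
step_arm(steps=[0, 0, 0, 0, 0.0425, 0, 0, 0, 0, 0.044, 0, 0, 0, 0, 0.05, 0, 0, 0, 0, 0.07, 0, 0, 0, 0, 0.0854, 0, 0, 0, 0, 0.0854, 0, 0, -0.02, 0, 0.0854, 0, 0, -0.04, 0, 0.0854, 0, 0, -0.05, 0, 0.0854, 0, 0, -0.05, 0, 0.0854])

```text
time_s: 25.55
position: [0.4533, -0.0002, 0.1794]
ee_rot: [-0.0, 0.718, 0.696, -0.0]
wrist_force: [1.4, -0.4, -0.1]
finger_gap: 0.0856
finger_force: 0.0
```

Emit:
step_arm(steps=[0, 0, -0.03, 0, 0.0854, 0, 0, 0, 0, 0.0854, 0, 0, 0, 0, 0.0854])

```text
time_s: 25.92
position: [0.4533, -0.0002, 0.2071]
ee_rot: [-0.0, 0.718, 0.696, -0.0]
wrist_force: [0.0, 0.3, 0.5]
finger_gap: 0.0853
finger_force: 0.0
```

```bash
python3 - <<'E'
from h import *
p,X=prof(o=(.4541,.006),ang=-92,lo=.012,hi=.09,name="scene")
cv2.imwrite("pics/end.png",p)
m=(X[...,2]>.018)&(X[...,2]<.09)&(abs(X[...,0]-.454)<.09)&(abs(X[...,1]-.004)<.13)
print(X[m].min(0),X[m].max(0),bot.get_state()["wrist_force"])
i=bot.camera_info("top");q,d=bot.camera("top");X0=cloud(np.load("top0.npz")["d"],i);X1=cloud(d,i)
W=np.zeros((400,640),bool);W[205:240,390:425]=1
for Y in(X0,X1):
  k=W&(Y[...,2]>.012)&(Y[...,2]<.035);print("paddle z",k.sum(),np.median(Y[k][:,2]))
E
```

```text
-75 31 0.0352
-60 33 0.0373
-40 30 0.0412
-10 29 0.0484
20 33 0.0524
50 33 0.06
80 61 0.0614
[ 0.41446339 -0.08837994  0.01800104] [0.49341665 0.09157896 0.07092   ] [ 0.52580321 -0.64565173 -0.02177827]
paddle z 401 0.023985271818567525
paddle z 490 0.023348539528605817
```

View pics/end.png

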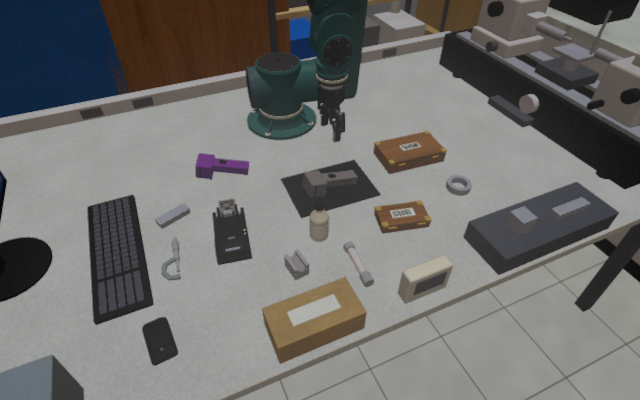

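The reader lies right way up in the middle of the mat at (330,180). The dock is empty at (230,235), its paddle is back up, and the cases and bystanders have not moved.

```bash
python3 -c "
from bench import bot
print(bot.hand_in())"
```

```text
the job is handed in; nothing more can be done
None
```

I carried out the whole job and handed it in at about 26 s of the 64 s allowed; the hand-in returned no verdict. The reader was released, held over the large case's strip for over two seconds, and laid right way up on the mat, with nothing else visibly moved.

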